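# Unclip the dust cartridge from the key machine and snap it into the cleaning dock

### The job

Squeeze the two sprung side tabs of the dust cartridge on the key-cutting machine together, draw it straight up out of its bay without wrenching, and push it gently down into the empty cleaning dock, against the dock's sprung pad, until it is fully home with both tabs sprung out and latched; feel for the bottom, as the dock's cage may be set higher or lower. Let go of it, and leave the spare cartridge and the other things where they are.

Things in the scene. Friction and masses are not known exactly. Their poses are not given: they have to be found in the camera images.
- cartridge_mid (a point): Mid-point (half-way up, 42 mm above the underside) of the grey plastic dust cartridge, snapped into the machine. 60 x 52 mm in plan, about 0.25 kg, z up. Its core is 48 mm high; two opposed upright sprung tabs at its +y and -y sides reach 84 mm above the underside. Half a turn about z gives the same shape.
- pinch_mid (a point): Point midway between the cartridge's two tabs at the height to squeeze them (68 mm above its underside). The tabs are upright plates, 22 mm wide along x, 5 mm thick, their tops 16 mm higher; outer faces 50 mm apart along y sprung out, 36 mm fully in. 22 mm below this point a ledge on each reaches 8 mm outwards: keep fingertips above it. The core's top is 20 mm, the bay's mouth 32 mm below.
- hook_level (a point): Centre of the cartridge at the level of the flat tops of its two hooks, 24 mm above its underside. A hook near each tab's foot reaches 7 mm outwards (64 mm over both when sprung out, 50 mm when squeezed) and catches under the lip of the bay or dock. Pulling does not release it; its underside is sloped.
- tab_a (a joint): How far the tab on the cartridge's +y side is squeezed in (m): 0 sprung out, 0.007 at its stop; 3 N at first, 10 N at the stop. Its hook clears the lip from 4 mm on when the cartridge is centred in the bay, from 6 mm when it stands off-centre.
- tab_b (a joint): The same for the tab on the -y side. Lifted by its tabs with a light grip and moved with a jerk, the cartridge can swing about the line of the squeeze.
- bay_floor (a point): Centre of the floor of the bay in the key-cutting machine, 60 mm above the table; axes as the cartridge's in place (tabs at +y and -y). The machine's grey base is 256 x 405 mm, 96 mm high, from 75 mm on the bay's -y side to 330 mm on its +y side. Low cutter parts begin 105 mm, a black motor hood (225 mm above the table) 165 mm from the bay's centre on the +y side.
- bay_mouth (a point): Centre of the bay's mouth, 36 mm above its floor, at the lips' top. The opening is 64 (x) x 56 mm (y), so the cartridge has 2 mm play each way; it flares outwards over another 4 mm of height. Lips 10 mm thick along the +y and -y sides hold the hooks; below them there is room for the hooks. The dock's cage has the same opening, flare, depth and lips.
- dock_base (a point): Centre of the empty cleaning dock's fixed aluminium foot (104 x 100 mm), on the table; axes as the cartridge's in place (z up, tabs at +y and -y; either way round is right). On four posts over it stands a black cage, centred, clamped at a height that differs each time and is not reported: its floor is 14 to 54 mm above the table, its mouth 36 mm above its floor. It does not yield.
- dock_pad (a joint): How far the sprung pad in the middle of the dock's floor is pushed down (m): 0 when it stands 6 mm above the floor, 0.006 flush; 5 N at first, 8 N when flush. It lifts a cartridge that is not latched; a latched one rises by up to 2 mm, and the pad then reads about 0.004. The hooks spring out under the lips only with the cartridge within 2 mm of the cage's floor.
- spare_mid (a point): Mid-point (42 mm above the underside) of the spare cartridge, of the same shape, snapped into a second dock like the empty one. To be left alone.
- carton: Small cardboard box of key blanks, 55 x 85 x 40 mm, origin under its centre. Bystander.
- bowl: White ceramic bowl, 100 mm across, 35 mm high, origin under its centre. Bystander.
Things that resemble listed ones, but are neither listed nor needed, are in the scene too. What is shaped like the part that bears cartridge_mid but purple or red is not meant.

How it is judged:
By the outcome, as a careful person would: the job done as asked, in the order asked, and still so for the second after the job is handed in, with the robot touching nothing.
It also fails if it takes over 67 s, if anything falls off the work surface, if the arm or the gripper's body presses on something with over 40 N, if the wrist force passes 120 N, or if a joint passes its speed limit or range.

### The arm

A 6-joint arm with a two-finger parallel gripper is mounted at the origin on the work surface. World frame = base frame: x ahead of the robot, y to its left, z up, the work surface at z = 0. Lengths are in mm, angles in rad, forces in N, time in s.
With the tool pointing down it reaches from about 325 to 900 mm from the base axis. Payload 6.1 kg.
Tool frame: the origin (TCP) lies on the centre line of the jaws, within the pads' length; the fingertips stand 19 mm ahead of it and the grasp point (between the pads) is the TCP; z points along the fingers, y is the direction in which the jaws open and shut (so a half turn about z gives the same grasp; the last joint's range is limited). The gripper opens to 87 mm and grips with 3 to 60 N. Pads are 19 mm wide; open, the fingers measure 117 mm over their backs; the gripper's body (75 mm by 190 mm) begins 51 mm behind the grasp point.
Start: joints at [-1.26, 0.22, 1.526, -0, 1.395, -0.126], TCP at [264.393, -566.314, 217.838] pointing down, gripper open.
Joint ranges: [-2.98, 2.98], [-0.91, 2.08], [0.09, 2.57], [-1.24, 4.39], [0.2, 2.65], [-2.68, 2.68]. Speed limits (rad/s): [2.57, 2.57, 3.01, 3.14, 3.14, 3.14].

### API

Orientations are given as a rotation vector (axis times angle).
In Python, from station import manip gives the robot as it stands.
- The arm moves only by the tool carry_out, never from a script. Its argument "steps" is a list of rows, each an object of numbers: "jaw": the finger opening in mm, from 0 to 87; "tx", "ty", "tz": the shift along the tool's x, y, z in mm; "wx", "wy", "wz": the turn, a rotation vector about the tool's x, y, z in rad. A call has 1 to 20 rows; each row is the pose to reach, as a shift and turn from the pose commanded when the call began, along the tool's axes at that moment; what a row does not reach only later rows make up. A row lasts 1/12 s, in which the tool goes at most 41.7 mm and 7.16 degrees, less where a joint would pass 70% of its speed; a pose out of reach is approached as far as the arm can. A call with a gripper value outside its range is refused whole. The fingers move at their own pace and stop on an object; "force" is the grip in N (left out, the last holds). Time passes only in rows, so rows that repeat a pose let the fingers close. It gives the time, the measured TCP pose, the force and the opening at its end, in the units of the state.
- manip.observe(): the state, without advancing time (a new reading comes with each control period).
- manip.read_camera(name): name is "scene" or "top" or "wrist"; returns a dict with "img" (480x640x3 uint8, blue, green, red), "vertical_fov" (degrees; the focal length in pixels is half the picture's height over the tangent of half this angle, whatever the lens; pixels are square), "cx", "cy" (the principal point, pixels), "R" (3x3) and "t" (3): a world point X has camera coordinates R X + t. Camera axes: x right, y down, z forward; pixel columns grow to the right and rows downward; lengths in mm; the calibration is good to about 2 mm. A picture is of the moment at which its call begins. There is no depth.
- manip.close_job(): hands the job in, once; it reports no verdict.
The state is a dict: "t": time; "q": joint angles; "qd": joint speeds; "effort": joint torques, N m; "tcp_pos": TCP position; "eef_rot": TCP orientation; "ft_force": force on the tool from outside, world axes, zero at the start; "ft_torque": the same for the moment, N m; "grip_width": finger opening in mm.
Only numpy, scipy, OpenCV 4.12 (cv2) and the standard library are available. Lean on these libraries where they do the work, as an engineer would, in place of code of your own. Each camera call takes 0.05 s, during which the arm holds its last target. There are 200 camera calls.

## Working session

There is one attempt and no reset: what is moved stays moved. The work goes in short steps, Python scripts to look and compute and a tool call to move; the robot and the scene stay as the last step left them, time stands still between calls to the robot, and variables do not carry over. Pictures are saved under pics/ and viewed, about 8 in all and at most 12, crops included, and the job is handed in when it is done.

Besides the shell and the picture viewer there is one more tool, called in YAML: its name, and indented under it one key for each argument. carry_out: Moves the arm, as the interface text tells. Its arguments: {"type":"object","properties":{"steps":{"type":"array"},"force":{"type":"number"}},"required":["steps"]}

```bash
mkdir -p pics; cat > h.py <<'E'
import numpy as np, cv2
from station import manip
def K(c):
    f=240/np.tan(np.radians(c["vertical_fov"])/2); return np.array([[f,0,c["cx"]],[0,f,c["cy"]],[0,0,1]])
def proj(c,X):
    x=(K(c)@(np.array(c["R"])@np.atleast_2d(X).T+np.array(c["t"]).reshape(3,1))).T
    return x[:,:2]/x[:,2:]
def ray(c,u,v,z):
    "world point on plane z seen at pixel u,v"
    R=np.array(c["R"]);t=np.array(c["t"]).ravel()
    d=R.T@np.linalg.inv(K(c))@[u,v,1]; o=-R.T@t
    return o+d*(z-o[2])/d[2]
E
python3 - <<'E'
from h import *
s=manip.observe(); print(s)
import pickle
C={}
for n in("scene","top","wrist"):
    c=manip.read_camera(n); C[n]=c; cv2.imwrite(f"pics/{n}0.png",c["img"])
    R=np.array(c["R"]); print(n,c["vertical_fov"],c["cx"],c["cy"],-R.T@np.array(c["t"]).ravel(),R[2],{k:v for k,v in c.items() if k not in("img","R","t")}.keys())
pickle.dump(C,open("c0.pkl","wb"))
E
```

```text
{'t': 0.0, 'q': array([-1.26010186e+00,  2.21239239e-01,  1.52762035e+00, -1.29201161e-05,
        1.39467918e+00, -1.26108507e-01]), 'qd': array([-0.00091148,  0.00060378,  0.00030127, -0.00015305, -0.00097146,
        0.00087974]), 'effort': array([ 2.38775046e-04, -4.94610715e+01, -3.87382329e+01,  7.00378069e-02,
        5.72020712e-02, -1.50472147e-04]), 'tcp_pos': array([ 264.19662816, -565.71944736,  216.72424642]), 'eef_rot': array([-3.06507282e+00, -6.80270733e-01,  3.01440889e-04]), 'ft_force': array([-0.56652181, -0.03212896, -0.274822  ]), 'ft_torque': array([ 0.00061356,  0.01931972, -0.03417489]), 'grip_width': 86.86214123234458}
scene 42.33314941879201 323.0046311518567 226.2544361595145 [1160.92508576 -459.81848223  828.38212695] [-0.63737713  0.32702484 -0.69771423] dict_keys(['vertical_fov', 'cx', 'cy'])
top 56.082809342798484 319.19444529858345 234.388233858278 [ 452.63252235 -106.32027996  990.81545136] [ 0.04595946 -0.01652805 -0.99880656] dict_keys(['vertical_fov', 'cx', 'cy'])
wrist 68.66710623864918 318.38175928283613 241.15252461332048 [ 330.84222149 -534.29695225  383.38864897] [-0.24953224 -0.11548378 -0.96145575] dict_keys(['vertical_fov', 'cx', 'cy'])
```

View pics/top0.png

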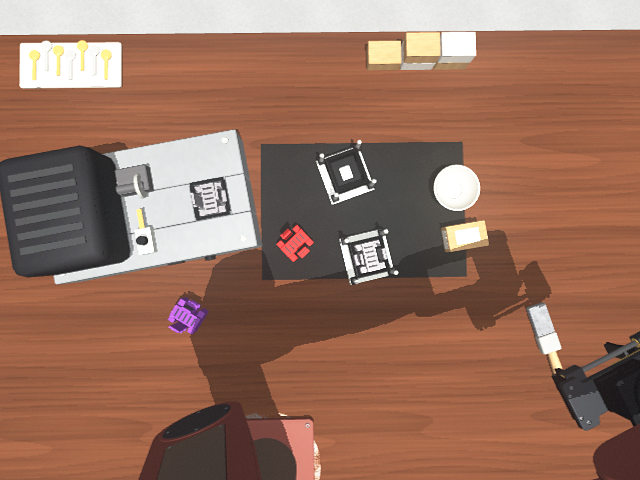

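View pics/scene0.png

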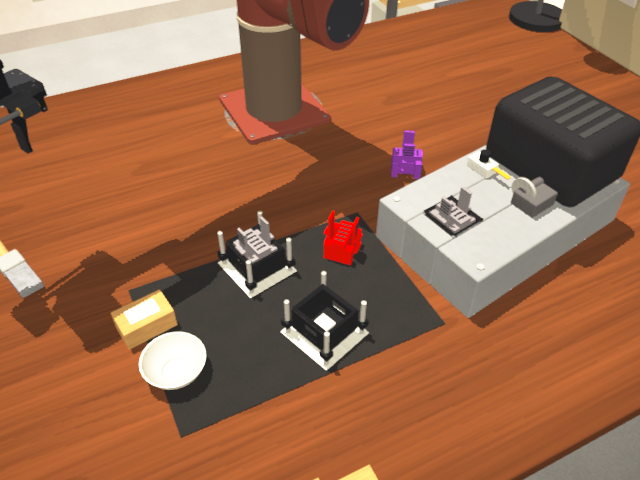

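The top view shows the machine cartridge at about (210,199), the empty dock at (346,174), the spare at (368,257), the bowl at (457,188) and the carton at (465,236). I'll take enlarged crops to get exact pixels.

```bash
python3 - <<'E'
from h import *
import pickle
C=pickle.load(open("c0.pkl","rb")); t=C["top"]["img"]; s=C["scene"]["img"]
def cr(i,x,y,w=80,h=60): return cv2.resize(i[y:y+h,x:x+w],(400,300),interpolation=cv2.INTER_CUBIC)
a=np.vstack([np.hstack([cr(t,170,170),cr(t,306,144)]),np.hstack([cr(s,415,180),cr(s,278,275,120,90)])])
cv2.imwrite("pics/crop1.png",a)
for n,(u,v,z) in dict(cart=(210,199,96),dock=(346,174,40),spare=(368,257,60),bowl=(457,188,35)).items(): print(n,ray(C["top"],u,v,z))
# machine corners top at z=96
for p in((237,130),(259,243),(54,283)): print(ray(C["top"],*p,96))
E
```

```text
cart [567.55091098  94.80481597  96.        ]
dock [ 624.12827815 -181.16160917   40.        ]
spare [ 447.13302735 -221.85234415   60.        ]
bowl [ 591.64659069 -419.24828932   35.        ]
[705.72030768  40.22089069  96.        ]
[478.55084793  -1.52776201  96.        ]
[406.40546955 400.24798237  96.        ]
```

View pics/crop1.png

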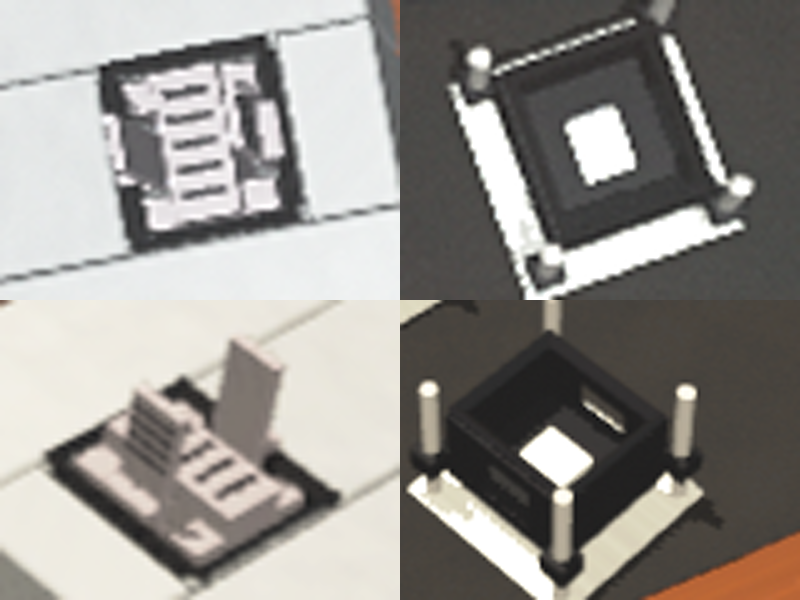

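The crops show the bay's dark square with crop corners at about (100,65), (275,35), (300,215) and (130,250). The dock's hook slots are in its left and right walls, seen from the top camera, so its y axis runs left-right. Next I'll work out the shift for a closer look over the bay.

```bash
cat >> h.py <<'E'
from scipy.spatial.transform import Rotation as Ro
def go(pos,yaw):
    "shift+turn in tool axes to get to pos with tool x heading yaw deg, z down"
    s=manip.observe(); R=Ro.from_rotvec(s["eef_rot"]); a=np.radians(yaw)
    G=Ro.from_matrix(np.array([[np.cos(a),np.sin(a),0],[np.sin(a),-np.cos(a),0],[0,0,-1]]))
    print("t %.2f"%s["t"],"tcp",s["tcp_pos"].round(1),"shift",R.inv().apply(np.array(pos)-s["tcp_pos"]).round(1),"turn",(R.inv()*G).as_rotvec().round(4))
E
python3 - <<'E'
from h import *
import pickle
C=pickle.load(open("c0.pkl","rb")); c=C["top"]
q=np.array([ray(c,170+u/5,170+v/5,100)[:2] for u,v in((100,65),(275,35),(300,215),(130,250))]); print(q.round(1),q.mean(0),[np.degrees(np.arctan2(*(q[i]-q[j])[::-1])).round(1) for i,j in((0,3),(1,2))],[np.degrees(np.arctan2(*(q[i]-q[j])[::-1])).round(1)-90 for i,j in((0,1),(3,2))])
# dock post tops: top view & scene view
R=[]
P=[((478,60),(430,390)),((665,0),(552,300)),((740,185),(685,393)),((550,258),(563,497))]
for (u,v),(a,b) in P:
    A=[];B=[]
    for cc,x,y in((C["top"],306+(u-400)/5,144+v/5),(C["scene"],278+(a-400)*.3,275+(b-300)*.3)):
        o=ray(cc,x,y,0); d=ray(cc,x,y,1)-o; d/=np.linalg.norm(d); M=np.eye(3)-np.outer(d,d); A.append(M);B.append(M@o)
    X=np.linalg.solve(A[0]+A[1],B[0]+B[1]); print(X.round(1))
    R.append(X)
print(np.mean(R,0))
go([566,95,260],10)
E
```

```text
[[599.4 133.2]
 [610.5  64. ]
 [538.7  54.6]
 [525.8 121.6]] [568.59192339  93.3828589 ] [np.float64(8.9), np.float64(7.5)] [np.float64(9.099999999999994), np.float64(10.900000000000006)]
[ 631.5 -183.2   97.6]
[ 653.8 -196.3  177. ]
[ 632.4 -184.    96.8]
[ 592.7 -161.6  -58.4]
[ 627.60388986 -181.30453723   78.2280869 ]
t 0.15 tcp [ 264.2 -565.8  217. ] shift [ 553.  -471.2  -42.2] turn [-0.0016  0.      0.2623]
```

carry_out:
  steps:
    - {"tz":-42}
    - {"tx":277,"ty":-236,"tz":-42,"wz":0.13}
    - {"tx":553,"ty":-471,"tz":-42,"wz":0.262}
    - {"tx":553,"ty":-471,"tz":-42,"wz":0.262}
    - {"tx":553,"ty":-471,"tz":-42,"wz":0.262}
    - {"tx":553,"ty":-471,"tz":-42,"wz":0.262}
    - {"tx":553,"ty":-471,"tz":-42,"wz":0.262}
    - {"tx":553,"ty":-471,"tz":-42,"wz":0.262}
    - {"tx":553,"ty":-471,"tz":-42,"wz":0.262}
    - {"tx":553,"ty":-471,"tz":-42,"wz":0.262}
    - {"tx":553,"ty":-471,"tz":-42,"wz":0.262}
    - {"tx":553,"ty":-471,"tz":-42,"wz":0.262}
    - {"tx":553,"ty":-471,"tz":-42,"wz":0.262}
    - {"tx":553,"ty":-471,"tz":-42,"wz":0.262}
    - {"tx":553,"ty":-471,"tz":-42,"wz":0.262}
    - {"tx":553,"ty":-471,"tz":-42,"wz":0.262}
    - {"tx":553,"ty":-471,"tz":-42,"wz":0.262}
    - {"tx":553,"ty":-471,"tz":-42,"wz":0.262}
    - {"tx":553,"ty":-471,"tz":-42,"wz":0.262}
    - {"tx":553,"ty":-471,"tz":-42,"wz":0.262}
  force: 25

```text
schema error: expected keys jaw, tx, ty, tz, wx, wy, wz
```

```bash
python3 - <<'E'
from h import *
import pickle
c=manip.read_camera("wrist"); pickle.dump(c,open("w1.pkl","wb")); cv2.imwrite("pics/w1.png",c["img"])
go([567,94,260],10); print(manip.observe()["qd"].round(3))
C=pickle.load(open("c0.pkl","rb"))
P=[((478,60),(685,393)),((665,0),(563,497)),((740,185),(430,390)),((550,258),(552,300))]; R=[]
for (u,v),(a,b) in P:
    A=[];B=[]
    for cc,x,y in((C["top"],306+(u-400)/5,144+v/5),(C["scene"],278+(a-400)*.3,275+(b-300)*.3)):
        o=ray(cc,x,y,0); d=ray(cc,x,y,1)-o; d/=np.linalg.norm(d); M=np.eye(3)-np.outer(d,d); A.append(M);B.append(M@o)
    R.append(np.linalg.solve(A[0]+A[1],B[0]+B[1])); print(R[-1].round(1))
print(np.mean(R,0))
E
```

```text
t 0.20 tcp [ 264.3 -565.9  217.1] shift [ 553.5 -470.   -42.2] turn [-0.0013  0.      0.2622]
[ 0.    -0.001 -0.003 -0.    -0.001 -0.002]
[ 654.9 -128.7   79.1]
[ 679.8 -205.3   76.2]
[ 602.  -234.3   80.4]
[ 573.7 -156.8   75.2]
[ 627.58446891 -181.27256963   77.7418727 ]
```

View pics/w1.png

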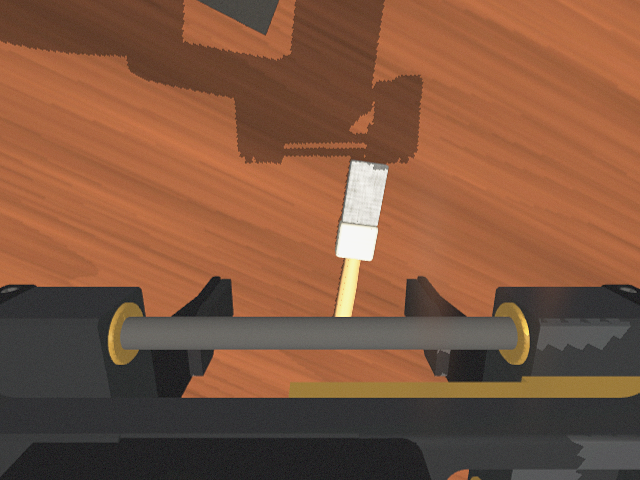

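The rows need every key, so the move was refused. The wrist picture shows only the table, the shadow and the fingers at rows 280–400. The post triangulation puts the dock at (627.6,-181.3), yaw about 18.5°, post tops at 78 mm.

carry_out:
  steps:
    - {"jaw":87,"tx":0,"ty":0,"tz":-42,"wx":0,"wy":0,"wz":0}
    - {"jaw":87,"tx":277,"ty":-236,"tz":-42,"wx":0,"wy":0,"wz":0.13}
    - {"jaw":87,"tx":553,"ty":-470,"tz":-42,"wx":0,"wy":0,"wz":0.262}
    - {"jaw":87,"tx":553,"ty":-470,"tz":-42,"wx":0,"wy":0,"wz":0.262}
    - {"jaw":87,"tx":553,"ty":-470,"tz":-42,"wx":0,"wy":0,"wz":0.262}
    - {"jaw":87,"tx":553,"ty":-470,"tz":-42,"wx":0,"wy":0,"wz":0.262}
    - {"jaw":87,"tx":553,"ty":-470,"tz":-42,"wx":0,"wy":0,"wz":0.262}
    - {"jaw":87,"tx":553,"ty":-470,"tz":-42,"wx":0,"wy":0,"wz":0.262}
    - {"jaw":87,"tx":553,"ty":-470,"tz":-42,"wx":0,"wy":0,"wz":0.262}
    - {"jaw":87,"tx":553,"ty":-470,"tz":-42,"wx":0,"wy":0,"wz":0.262}
    - {"jaw":87,"tx":553,"ty":-470,"tz":-42,"wx":0,"wy":0,"wz":0.262}
    - {"jaw":87,"tx":553,"ty":-470,"tz":-42,"wx":0,"wy":0,"wz":0.262}
    - {"jaw":87,"tx":553,"ty":-470,"tz":-42,"wx":0,"wy":0,"wz":0.262}
    - {"jaw":87,"tx":553,"ty":-470,"tz":-42,"wx":0,"wy":0,"wz":0.262}
    - {"jaw":87,"tx":553,"ty":-470,"tz":-42,"wx":0,"wy":0,"wz":0.262}
    - {"jaw":87,"tx":553,"ty":-470,"tz":-42,"wx":0,"wy":0,"wz":0.262}
    - {"jaw":87,"tx":553,"ty":-470,"tz":-42,"wx":0,"wy":0,"wz":0.262}
    - {"jaw":87,"tx":553,"ty":-470,"tz":-42,"wx":0,"wy":0,"wz":0.262}
    - {"jaw":87,"tx":553,"ty":-470,"tz":-42,"wx":0,"wy":0,"wz":0.262}
    - {"jaw":87,"tx":553,"ty":-470,"tz":-42,"wx":0,"wy":0,"wz":0.262}
  force: 25

```text
t: 1.87
tcp_pos: [567.3, 97.4, 259.3]
eef_rot: [-3.128, -0.281, 0.0]
ft_force: [-0.6, -0.3, 0.3]
grip_width: 86.7
```

```bash
python3 - <<'E'
from h import *
import pickle
c=manip.read_camera("wrist"); pickle.dump(c,open("w1.pkl","wb")); cv2.imwrite("pics/w1b.png",c["img"])
go([567,94,260],10); print(manip.observe()["qd"].round(3))
E
```

```text
t 1.92 tcp [566.6  95.4 259.2] shift [ 0.1  1.4 -0.8] turn [-0.0002  0.0011  0.0038]
[-0.05  -0.026  0.027 -0.016  0.006 -0.015]
```

View pics/w1b.png

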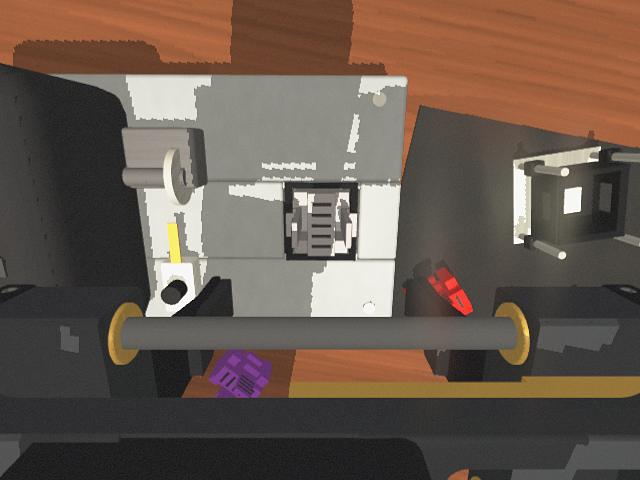

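The wrist view shows the cartridge in its bay centred near (321,220), with the frame corners about (285,182), (357,182), (358,260) and (285,259). I'll crop it with the model overlaid.

```bash
cat >> h.py <<'E'
def box(c,yaw,z,lx,ly,oy=0):
    a=np.radians(yaw);M=np.array([[np.cos(a),-np.sin(a)],[np.sin(a),np.cos(a)]])
    p=(M@(np.array([(1,1),(1,-1),(-1,-1),(-1,1)])*[lx/2,ly/2]+[0,oy]).T).T+c
    return np.c_[p,np.full(4,z)]
def overlay(c,boxes,x,y,s,w,h,out):
    i=cv2.resize(c["img"][y:y+h,x:x+w],None,fx=s,fy=s,interpolation=cv2.INTER_CUBIC)
    for b,col in boxes:
        p=((proj(c,b)-[x,y]+.5)*s).round().astype(np.int32); cv2.polylines(i,[p],True,col,1)
    cv2.imwrite(out,i)
E
python3 - <<'E'
from h import *
import pickle
c=pickle.load(open("w1.pkl","rb")); C=(567.,94.); y=10
B=[(box(C,y,100,64,56),(0,0,255)),(box(C,y,96,256,405,127.5),(255,255,0))]+[(box(C,y,144,22,5,s*22.5),(0,255,0)) for s in(1,-1)]
overlay(c,B,270,170,6,100,100,"pics/ov1.png")
t=pickle.load(open("c0.pkl","rb"))["top"]
E
```

```text
(no output)
```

View pics/ov1.png

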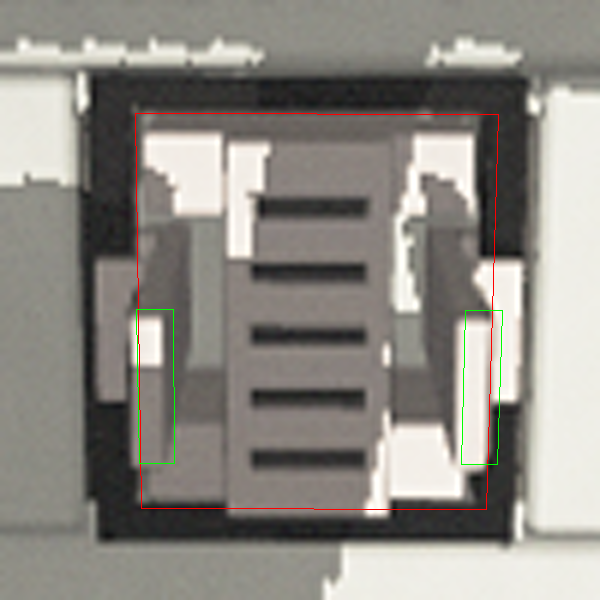

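The overlay matches well. The tab tops sit about 1 mm to image-left (+y) and 0.7 mm down (-x) of the model, so the centre is (566.2, 95.0) at yaw 10°. I'll compute the descent.

```bash
python3 - <<'E'
from h import *
manip.read_camera("wrist")
go([566.2,95,130],10); print(manip.observe()["qd"].round(3))
E
```

```text
t 1.97 tcp [566.3  94.  259.3] shift [  0.2  -1.  129.3] turn [0.0003 0.0013 0.0022]
[-0.035 -0.018  0.018 -0.003  0.    -0.001]
```

carry_out:
  steps:
    - {"jaw":87,"tx":0,"ty":-1.5,"tz":30,"wx":0,"wy":0,"wz":0.002}
    - {"jaw":87,"tx":0,"ty":-1.5,"tz":60,"wx":0,"wy":0,"wz":0.002}
    - {"jaw":87,"tx":0,"ty":-1.5,"tz":85,"wx":0,"wy":0,"wz":0.002}
    - {"jaw":87,"tx":0,"ty":-1.5,"tz":105,"wx":0,"wy":0,"wz":0.002}
    - {"jaw":87,"tx":0,"ty":-1.5,"tz":118,"wx":0,"wy":0,"wz":0.002}
    - {"jaw":87,"tx":0,"ty":-1.5,"tz":125,"wx":0,"wy":0,"wz":0.002}
    - {"jaw":87,"tx":0,"ty":-1.5,"tz":129,"wx":0,"wy":0,"wz":0.002}
    - {"jaw":87,"tx":0,"ty":-1.5,"tz":129,"wx":0,"wy":0,"wz":0.002}
    - {"jaw":87,"tx":0,"ty":-1.5,"tz":129,"wx":0,"wy":0,"wz":0.002}
    - {"jaw":87,"tx":0,"ty":-1.5,"tz":129,"wx":0,"wy":0,"wz":0.002}
    - {"jaw":87,"tx":0,"ty":-1.5,"tz":129,"wx":0,"wy":0,"wz":0.002}
    - {"jaw":87,"tx":0,"ty":-1.5,"tz":129,"wx":0,"wy":0,"wz":0.002}
  force: 25

```text
t: 2.97
tcp_pos: [567.0, 95.1, 131.8]
eef_rot: [3.13, 0.271, 0.003]
ft_force: [-0.2, 0.8, -0.3]
grip_width: 87.1
```

```bash
python3 - <<'E'
from h import *
go([566.2,95,130],10); print(manip.observe()["ft_force"])
E
```

```text
t 2.97 tcp [567.   95.1 131.8] shift [-0.8 -0.1  1.8] turn [ 0.0003 -0.0017 -0.0016]
[-0.24538427  0.76522131 -0.27096145]
```

carry_out:
  steps:
    - {"jaw":60,"tx":0,"ty":0,"tz":1,"wx":0,"wy":0,"wz":0}
    - {"jaw":54,"tx":0,"ty":0,"tz":1,"wx":0,"wy":0,"wz":0}
    - {"jaw":50,"tx":0,"ty":0,"tz":1,"wx":0,"wy":0,"wz":0}
    - {"jaw":49,"tx":0,"ty":0,"tz":1,"wx":0,"wy":0,"wz":0}
    - {"jaw":49,"tx":0,"ty":0,"tz":1,"wx":0,"wy":0,"wz":0}
    - {"jaw":49,"tx":0,"ty":0,"tz":1,"wx":0,"wy":0,"wz":0}
    - {"jaw":49,"tx":0,"ty":0,"tz":1,"wx":0,"wy":0,"wz":0}
    - {"jaw":49,"tx":0,"ty":0,"tz":1,"wx":0,"wy":0,"wz":0}
    - {"jaw":49,"tx":0,"ty":0,"tz":1,"wx":0,"wy":0,"wz":0}
  force: 12

```text
t: 3.72
tcp_pos: [566.4, 95.1, 129.9]
eef_rot: [-3.13, -0.271, 0.0]
ft_force: [-1.4, -0.3, -0.0]
grip_width: 49.1
```

The lateral force is balanced at a 49 mm opening, so I can squeeze fully.

carry_out:
  steps:
    - {"jaw":44,"tx":0,"ty":0,"tz":0,"wx":0,"wy":0,"wz":0}
    - {"jaw":40,"tx":0,"ty":0,"tz":0,"wx":0,"wy":0,"wz":0}
    - {"jaw":36,"tx":0,"ty":0,"tz":0,"wx":0,"wy":0,"wz":0}
    - {"jaw":32,"tx":0,"ty":0,"tz":0,"wx":0,"wy":0,"wz":0}
    - {"jaw":32,"tx":0,"ty":0,"tz":0,"wx":0,"wy":0,"wz":0}
    - {"jaw":32,"tx":0,"ty":0,"tz":0,"wx":0,"wy":0,"wz":0}
    - {"jaw":32,"tx":0,"ty":0,"tz":0,"wx":0,"wy":0,"wz":0}
    - {"jaw":32,"tx":0,"ty":0,"tz":0,"wx":0,"wy":0,"wz":0}
    - {"jaw":32,"tx":0,"ty":0,"tz":0,"wx":0,"wy":0,"wz":0}
  force: 28

```text
t: 4.47
tcp_pos: [566.5, 95.1, 130.3]
eef_rot: [-3.13, -0.271, -0.001]
ft_force: [-1.9, 0.7, 5.3]
grip_width: 32.1
```

The opening reads 32.1 mm, less than the 36 mm expected at the stops, so I'll look.

```bash
python3 - <<'E'
from h import *
w=manip.read_camera("wrist")["img"]; s=manip.read_camera("scene")["img"]
cv2.imwrite("pics/c2.png",np.vstack([cv2.resize(w[150:400,120:520],(800,300)) if 0 else cv2.resize(w[200:380,180:460],(467,300)),cv2.resize(s[130:240,380:551],(467,300),interpolation=cv2.INTER_CUBIC)]))
s=manip.observe();print(s["ft_force"],s["ft_torque"],s["grip_width"])
E
```

```text
[-2.01915998  0.93593821  5.11200042] [0.09392775 0.43459886 0.02320108] 32.438087666566084
```

View pics/c2.png

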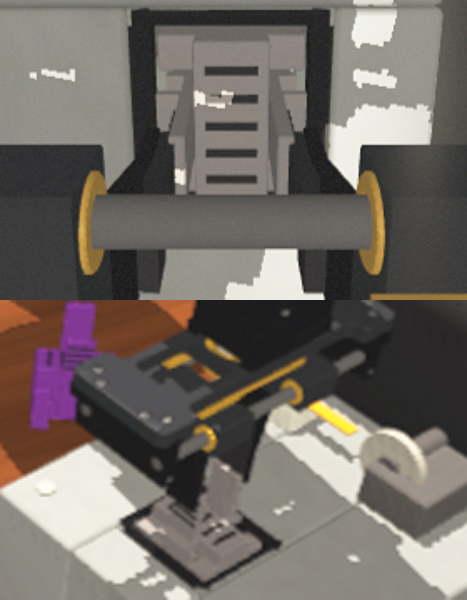

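The wrist picture shows the tabs standing between the fingers, squeezed in. The scene crop agrees. I'll command a tighter opening to see whether the fingers really are stopped by the tabs.

carry_out:
  steps:
    - {"jaw":26,"tx":0,"ty":0,"tz":0,"wx":0,"wy":0,"wz":0}
    - {"jaw":26,"tx":0,"ty":0,"tz":0,"wx":0,"wy":0,"wz":0}
    - {"jaw":26,"tx":0,"ty":0,"tz":0,"wx":0,"wy":0,"wz":0}
    - {"jaw":26,"tx":0,"ty":0,"tz":0,"wx":0,"wy":0,"wz":0}
  force: 28

```text
t: 4.9
tcp_pos: [566.6, 95.1, 130.6]
eef_rot: [-3.13, -0.271, -0.001]
ft_force: [-3.2, 0.9, 6.3]
grip_width: 30.3
```

```bash
python3 - <<'E'
from h import *
w=manip.read_camera("wrist"); i=w["img"]; s=manip.observe();print(s["ft_force"],s["ft_torque"],s["grip_width"])
C=(566.3,95.)
B=[(box(C,10,144,22,5,k*(22.5-7)),(0,255,0)) for k in(1,-1)]+[(box(C,10,112,19,.5,k*18),(0,0,255)) for k in(1,-1)]+[(box(C,10,130,19,.5,k*18),(255,0,255)) for k in(1,-1)]
overlay(w,B,230,190,4,170,150,"pics/ov2.png")
E
```

```text
[-2.73568281  0.2905058   7.18818671] [0.0457208  0.56057707 0.00770691] 30.50296423937918
```

View pics/ov2.png

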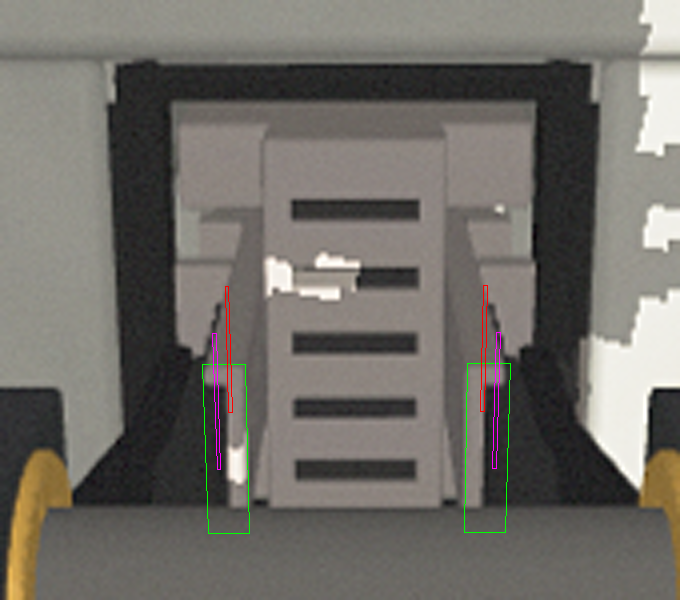

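The overlay shows the tabs leaning in to about 30 mm over their tops. Both are fully in and the stops are yielding a little, so I'll ease the grip before drawing up.

carry_out:
  steps:
    - {"jaw":30,"tx":0,"ty":0,"tz":0,"wx":0,"wy":0,"wz":0}
    - {"jaw":30,"tx":0,"ty":0,"tz":0,"wx":0,"wy":0,"wz":0}
    - {"jaw":30,"tx":0,"ty":0,"tz":0,"wx":0,"wy":0,"wz":0}
    - {"jaw":30,"tx":0,"ty":0,"tz":0,"wx":0,"wy":0,"wz":0}
    - {"jaw":30,"tx":0,"ty":0,"tz":0,"wx":0,"wy":0,"wz":0}
  force: 18

```text
t: 5.37
tcp_pos: [566.8, 95.1, 130.3]
eef_rot: [-3.13, -0.271, -0.002]
ft_force: [-1.3, 1.2, 5.3]
grip_width: 32.2
```

carry_out:
  steps:
    - {"jaw":30,"tx":0,"ty":0,"tz":-1,"wx":0,"wy":0,"wz":0}
    - {"jaw":30,"tx":0,"ty":0,"tz":-2,"wx":0,"wy":0,"wz":0}
    - {"jaw":30,"tx":0,"ty":0,"tz":-3,"wx":0,"wy":0,"wz":0}
    - {"jaw":30,"tx":0,"ty":0,"tz":-4,"wx":0,"wy":0,"wz":0}
    - {"jaw":30,"tx":0,"ty":0,"tz":-4,"wx":0,"wy":0,"wz":0}
    - {"jaw":30,"tx":0,"ty":0,"tz":-4,"wx":0,"wy":0,"wz":0}
  force: 18

```text
t: 5.87
tcp_pos: [566.3, 94.9, 133.6]
eef_rot: [3.13, 0.271, -0.001]
ft_force: [0.5, -0.3, -2.3]
grip_width: 32.6
```

The wrist force is −2.3 N, the cartridge's own weight, so it is free of the lips. I'll draw it straight up.

carry_out:
  steps:
    - {"jaw":30,"tx":0,"ty":0,"tz":-2,"wx":0,"wy":0,"wz":0}
    - {"jaw":30,"tx":0,"ty":0,"tz":-6,"wx":0,"wy":0,"wz":0}
    - {"jaw":30,"tx":0,"ty":0,"tz":-11,"wx":0,"wy":0,"wz":0}
    - {"jaw":30,"tx":0,"ty":0,"tz":-16,"wx":0,"wy":0,"wz":0}
    - {"jaw":30,"tx":0,"ty":0,"tz":-21,"wx":0,"wy":0,"wz":0}
    - {"jaw":30,"tx":0,"ty":0,"tz":-26,"wx":0,"wy":0,"wz":0}
    - {"jaw":30,"tx":0,"ty":0,"tz":-31,"wx":0,"wy":0,"wz":0}
    - {"jaw":30,"tx":0,"ty":0,"tz":-36,"wx":0,"wy":0,"wz":0}
    - {"jaw":30,"tx":0,"ty":0,"tz":-42,"wx":0,"wy":0,"wz":0}
    - {"jaw":30,"tx":0,"ty":0,"tz":-50,"wx":0,"wy":0,"wz":0}
    - {"jaw":30,"tx":0,"ty":0,"tz":-59,"wx":0,"wy":0,"wz":0}
    - {"jaw":30,"tx":0,"ty":0,"tz":-68,"wx":0,"wy":0,"wz":0}
    - {"jaw":30,"tx":0,"ty":0,"tz":-76,"wx":0,"wy":0,"wz":0}
    - {"jaw":30,"tx":0,"ty":0,"tz":-83,"wx":0,"wy":0,"wz":0}
    - {"jaw":30,"tx":0,"ty":0,"tz":-88,"wx":0,"wy":0,"wz":0}
    - {"jaw":30,"tx":0,"ty":0,"tz":-90,"wx":0,"wy":0,"wz":0}
    - {"jaw":30,"tx":0,"ty":0,"tz":-90,"wx":0,"wy":0,"wz":0}
  force: 18

```text
t: 7.28
tcp_pos: [566.7, 95.0, 224.5]
eef_rot: [3.13, 0.271, 0.002]
ft_force: [0.8, 0.4, -2.8]
grip_width: 32.3
```

```bash
python3 - <<'E'
from h import *
import pickle
c=manip.read_camera("top"); pickle.dump(c,open("t2.pkl","wb"))
B=[(box((627.5,-181.3),18.5,4,104,100),(255,255,0))]+[(box((627.5,-181.3),18.5,z,64,56),(0,0,255)) for z in (60,)]+[(box((627.5,-181.3),18.5,78,90,86),(0,255,0))]
c0=pickle.load(open("c0.pkl","rb")); overlay(c0["top"],B,306,134,7,80,80,"pics/a.png"); overlay(c0["scene"],B,272,260,5,110,112,"pics/b.png")
a,b=cv2.imread("pics/a.png"),cv2.imread("pics/b.png"); a=cv2.resize(a,(400,400)); b=cv2.resize(b,(400,407))[:400]
cv2.imwrite("pics/ov3.png",np.hstack([a,b]))
go([627.5,-181.3,220],18.5); s=manip.observe(); print(s["ft_force"],s["ft_torque"],s["q"])
E
```

```text
t 7.33 tcp [566.4  95.  223.9] shift [ 12.7 282.7   3.9] turn [-0.000e+00 -1.000e-04 -1.501e-01]
[-0.76775948 -0.30672748 -1.92242335] [ 0.02137135  0.01900083 -0.00518267] [2.88266591e-02 9.58184463e-02 1.65489329e+00 3.69107488e-05
 1.39075974e+00 1.42684830e+00]
```

View pics/ov3.png

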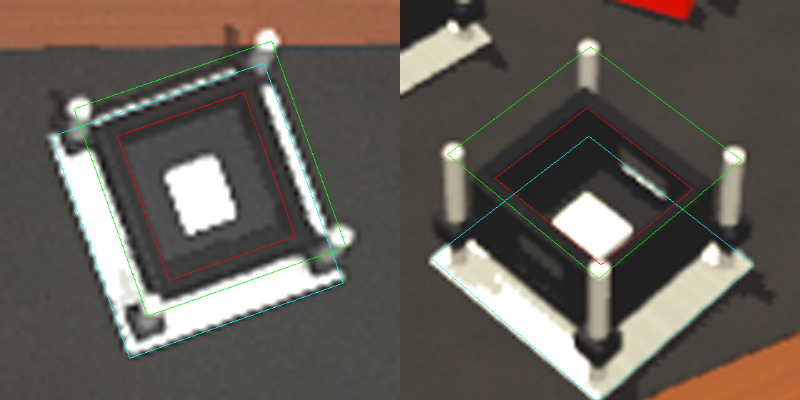

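The dock model (centre (627.5,-181.3), yaw 18.5°) fits the foot and post tops in both views to about 1 mm. Next I'll move smoothly to a spot from which the wrist camera sees the dock past the held cartridge.

carry_out:
  steps:
    - {"jaw":30,"tx":-1,"ty":3,"tz":0,"wx":0,"wy":0,"wz":-0.002}
    - {"jaw":30,"tx":-2,"ty":9,"tz":0,"wx":0,"wy":0,"wz":-0.005}
    - {"jaw":30,"tx":-4,"ty":19,"tz":0,"wx":0,"wy":0,"wz":-0.01}
    - {"jaw":30,"tx":-8,"ty":34,"tz":0,"wx":0,"wy":0,"wz":-0.017}
    - {"jaw":30,"tx":-12,"ty":53,"tz":0,"wx":0,"wy":0,"wz":-0.027}
    - {"jaw":30,"tx":-17,"ty":75,"tz":0,"wx":0,"wy":0,"wz":-0.038}
    - {"jaw":30,"tx":-23,"ty":99,"tz":0,"wx":0,"wy":0,"wz":-0.05}
    - {"jaw":30,"tx":-28,"ty":124,"tz":0,"wx":0,"wy":0,"wz":-0.063}
    - {"jaw":30,"tx":-34,"ty":149,"tz":0,"wx":0,"wy":0,"wz":-0.076}
    - {"jaw":30,"tx":-40,"ty":174,"tz":0,"wx":0,"wy":0,"wz":-0.089}
    - {"jaw":30,"tx":-45,"ty":199,"tz":0,"wx":0,"wy":0,"wz":-0.101}
    - {"jaw":30,"tx":-51,"ty":222,"tz":0,"wx":0,"wy":0,"wz":-0.113}
    - {"jaw":30,"tx":-55,"ty":243,"tz":0,"wx":0,"wy":0,"wz":-0.124}
    - {"jaw":30,"tx":-59,"ty":261,"tz":0,"wx":0,"wy":0,"wz":-0.133}
    - {"jaw":30,"tx":-63,"ty":276,"tz":0,"wx":0,"wy":0,"wz":-0.141}
    - {"jaw":30,"tx":-65,"ty":286,"tz":0,"wx":0,"wy":0,"wz":-0.146}
    - {"jaw":30,"tx":-66,"ty":292,"tz":0,"wx":0,"wy":0,"wz":-0.149}
    - {"jaw":30,"tx":-67,"ty":294.5,"tz":0,"wx":0,"wy":0,"wz":-0.15}
    - {"jaw":30,"tx":-67,"ty":294.5,"tz":0,"wx":0,"wy":0,"wz":-0.15}
    - {"jaw":30,"tx":-67,"ty":294.5,"tz":0,"wx":0,"wy":0,"wz":-0.15}
  force: 18

```text
t: 9.0
tcp_pos: [551.0, -206.1, 223.7]
eef_rot: [-3.1, -0.505, 0.0]
ft_force: [0.2, 0.6, -2.5]
grip_width: 32.6
```

```bash
python3 - <<'E'
from h import *
import pickle
c=manip.read_camera("wrist"); pickle.dump(c,open("w3.pkl","wb"))
D=(627.5,-181.3)
B=[(box(D,18.5,4,104,100),(255,255,0)),(box(D,18.5,78,90,86),(0,255,0)),(box(D,18.5,60,64,56),(0,0,255))]
overlay(c,B,120,0,2,400,300,"pics/ov4.png")
go([*D,224],18.5); s=manip.observe(); print(s["ft_force"],s["ft_torque"],s["grip_width"])
E
```

```text
t 9.05 tcp [ 551.1 -205.9  223.8] shift [80.3  1.  -0.2] turn [-0.0004 -0.      0.0006]
[ 0.29492134  1.02084174 -2.00660681] [-0.02106024  0.0464548  -0.00891651] 32.023995684743
```

View pics/ov4.png

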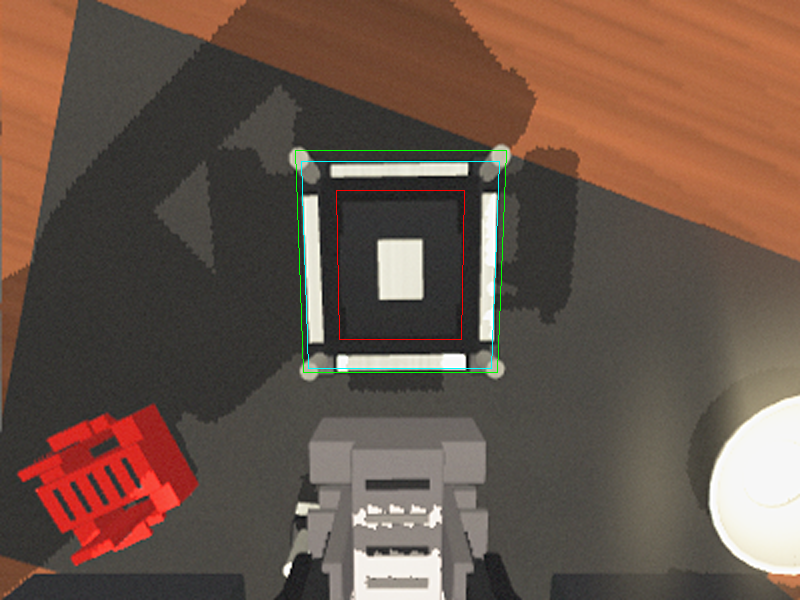

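The wrist view shows the dock centred near crop pixel (400,265), in good agreement with the model, about 0.8 mm towards -x. The cartridge hangs straight in y, with its core top's front edge at crop row 442 and its bottom edge at 418. I'll check its tilt.

```bash
python3 - <<'E'
from h import *
import pickle
c=pickle.load(open("w3.pkl","rb")); s=manip.observe(); R=Ro.from_rotvec(s["eef_rot"])
for dz in (0,2,4):
  for tilt in(0,3,-3):
    P=np.array([[30,y,20+z] for z in(0,48) for y in(-26,26)],float); P[:,2]+=dz
    P=Ro.from_rotvec([0,np.radians(tilt),0]).apply(P)
    print(dz,tilt,((proj(c,s["tcp_pos"]+R.apply(P))-[120,0])*2).round(0).tolist())
go([626.7,-181.55,224],18.5); go([626.7,-181.55,175],18.5)
E
```

```text
0 0 [[302.0, 448.0], [493.0, 447.0], [320.0, 415.0], [474.0, 415.0]]
0 3 [[301.0, 445.0], [494.0, 445.0], [319.0, 406.0], [475.0, 406.0]]
0 -3 [[303.0, 450.0], [492.0, 450.0], [321.0, 425.0], [473.0, 425.0]]
2 0 [[303.0, 446.0], [492.0, 446.0], [321.0, 414.0], [473.0, 414.0]]
2 3 [[302.0, 443.0], [493.0, 443.0], [320.0, 405.0], [474.0, 404.0]]
2 -3 [[304.0, 449.0], [491.0, 449.0], [321.0, 424.0], [473.0, 424.0]]
4 0 [[304.0, 444.0], [491.0, 444.0], [321.0, 413.0], [473.0, 413.0]]
4 3 [[303.0, 441.0], [492.0, 441.0], [320.0, 403.0], [474.0, 403.0]]
4 -3 [[304.0, 448.0], [490.0, 448.0], [322.0, 423.0], [472.0, 423.0]]
t 9.05 tcp [ 551.1 -205.9  223.8] shift [79.4  0.9 -0.2] turn [-0.0004 -0.      0.0006]
t 9.05 tcp [ 551.1 -205.9  223.8] shift [79.4  1.  48.8] turn [-0.0004 -0.      0.0006]
```

Tilt is negligible, with the cartridge about 1 mm to -x in the jaws, so I'll aim at tx 80, ty 1. I'll move over the dock and descend to just above the highest possible mouth.

carry_out:
  steps:
    - {"jaw":30,"tx":3,"ty":0,"tz":0,"wx":0,"wy":0,"wz":0}
    - {"jaw":30,"tx":10,"ty":0,"tz":0,"wx":0,"wy":0,"wz":0}
    - {"jaw":30,"tx":21,"ty":0.5,"tz":0,"wx":0,"wy":0,"wz":0}
    - {"jaw":30,"tx":33,"ty":0.5,"tz":0,"wx":0,"wy":0,"wz":0}
    - {"jaw":30,"tx":45,"ty":1,"tz":0,"wx":0,"wy":0,"wz":0}
    - {"jaw":30,"tx":57,"ty":1,"tz":0,"wx":0,"wy":0,"wz":0}
    - {"jaw":30,"tx":68,"ty":1,"tz":0,"wx":0,"wy":0,"wz":0}
    - {"jaw":30,"tx":76,"ty":1,"tz":2,"wx":0,"wy":0,"wz":0}
    - {"jaw":30,"tx":79,"ty":1,"tz":6,"wx":0,"wy":0,"wz":0}
    - {"jaw":30,"tx":80,"ty":1,"tz":13,"wx":0,"wy":0,"wz":0}
    - {"jaw":30,"tx":80,"ty":1,"tz":22,"wx":0,"wy":0,"wz":0}
    - {"jaw":30,"tx":80,"ty":1,"tz":32,"wx":0,"wy":0,"wz":0}
    - {"jaw":30,"tx":80,"ty":1,"tz":41,"wx":0,"wy":0,"wz":0}
    - {"jaw":30,"tx":80,"ty":1,"tz":47,"wx":0,"wy":0,"wz":0}
    - {"jaw":30,"tx":80,"ty":1,"tz":49,"wx":0,"wy":0,"wz":0}
    - {"jaw":30,"tx":80,"ty":1,"tz":49,"wx":0,"wy":0,"wz":0}
    - {"jaw":30,"tx":80,"ty":1,"tz":49,"wx":0,"wy":0,"wz":0}
    - {"jaw":30,"tx":80,"ty":1,"tz":49,"wx":0,"wy":0,"wz":0}
  force: 18

```text
t: 10.55
tcp_pos: [627.6, -182.5, 175.7]
eef_rot: [3.1, 0.504, 0.002]
ft_force: [0.5, 0.8, -2.2]
grip_width: 32.5
```

```bash
python3 - <<'E'
from h import *
go([627.3,-181.4,175],18.5); s=manip.observe(); print(s["ft_force"],s["ft_torque"],s["grip_width"])
E
```

```text
t 10.55 tcp [ 627.6 -182.5  175.7] shift [ 0.1 -1.2  0.7] turn [ 0.0009 -0.001  -0.0003]
[ 0.50208911  0.75773509 -2.21421491] [-6.91114574e-04  1.36485197e-06 -4.21175252e-02] 32.54764970527519
```

carry_out:
  steps:
    - {"jaw":30,"tx":0,"ty":-0.7,"tz":2,"wx":0,"wy":0,"wz":0}
    - {"jaw":30,"tx":0,"ty":-0.7,"tz":5,"wx":0,"wy":0,"wz":0}
    - {"jaw":30,"tx":0,"ty":-0.7,"tz":8,"wx":0,"wy":0,"wz":0}
    - {"jaw":30,"tx":0,"ty":-0.7,"tz":11,"wx":0,"wy":0,"wz":0}
    - {"jaw":30,"tx":0,"ty":-0.7,"tz":14,"wx":0,"wy":0,"wz":0}
    - {"jaw":30,"tx":0,"ty":-0.7,"tz":17,"wx":0,"wy":0,"wz":0}
    - {"jaw":30,"tx":0,"ty":-0.7,"tz":18,"wx":0,"wy":0,"wz":0}
    - {"jaw":30,"tx":0,"ty":-0.7,"tz":18,"wx":0,"wy":0,"wz":0}
  force: 18

```text
t: 11.22
tcp_pos: [626.7, -181.4, 156.2]
eef_rot: [-3.1, -0.505, 0.001]
ft_force: [0.4, -0.6, -0.7]
grip_width: 32.2
```

carry_out:
  steps:
    - {"jaw":30,"tx":0,"ty":0,"tz":2,"wx":0,"wy":0,"wz":0}
    - {"jaw":30,"tx":0,"ty":0,"tz":4,"wx":0,"wy":0,"wz":0}
    - {"jaw":30,"tx":0,"ty":0,"tz":6,"wx":0,"wy":0,"wz":0}
    - {"jaw":30,"tx":0,"ty":0,"tz":8,"wx":0,"wy":0,"wz":0}
    - {"jaw":30,"tx":0,"ty":0,"tz":8,"wx":0,"wy":0,"wz":0}
  force: 18

```text
t: 11.63
tcp_pos: [626.6, -181.4, 148.2]
eef_rot: [-3.1, -0.505, 0.001]
ft_force: [-0.4, -0.6, -1.2]
grip_width: 32.4
```

carry_out:
  steps:
    - {"jaw":30,"tx":0,"ty":0,"tz":2,"wx":0,"wy":0,"wz":0}
    - {"jaw":30,"tx":0,"ty":0,"tz":4,"wx":0,"wy":0,"wz":0}
    - {"jaw":30,"tx":0,"ty":0,"tz":6,"wx":0,"wy":0,"wz":0}
    - {"jaw":30,"tx":0,"ty":0,"tz":8,"wx":0,"wy":0,"wz":0}
    - {"jaw":30,"tx":0,"ty":0,"tz":8,"wx":0,"wy":0,"wz":0}
  force: 18

```text
t: 12.05
tcp_pos: [626.7, -181.4, 140.2]
eef_rot: [-3.1, -0.505, 0.001]
ft_force: [-0.7, 0.9, -1.6]
grip_width: 32.3
```

carry_out:
  steps:
    - {"jaw":30,"tx":0,"ty":0,"tz":2,"wx":0,"wy":0,"wz":0}
    - {"jaw":30,"tx":0,"ty":0,"tz":4,"wx":0,"wy":0,"wz":0}
    - {"jaw":30,"tx":0,"ty":0,"tz":6,"wx":0,"wy":0,"wz":0}
    - {"jaw":30,"tx":0,"ty":0,"tz":6,"wx":0,"wy":0,"wz":0}
  force: 18

```text
t: 12.38
tcp_pos: [626.6, -181.5, 134.2]
eef_rot: [-3.1, -0.505, 0.001]
ft_force: [-0.3, 0.0, -2.7]
grip_width: 32.2
```

carry_out:
  steps:
    - {"jaw":30,"tx":0,"ty":0,"tz":2,"wx":0,"wy":0,"wz":0}
    - {"jaw":30,"tx":0,"ty":0,"tz":4,"wx":0,"wy":0,"wz":0}
    - {"jaw":30,"tx":0,"ty":0,"tz":6,"wx":0,"wy":0,"wz":0}
    - {"jaw":30,"tx":0,"ty":0,"tz":6,"wx":0,"wy":0,"wz":0}
  force: 18

```text
t: 12.72
tcp_pos: [626.6, -181.5, 128.2]
eef_rot: [-3.1, -0.505, 0.001]
ft_force: [-0.4, -0.4, -2.8]
grip_width: 32.3
```

carry_out:
  steps:
    - {"jaw":30,"tx":0,"ty":0,"tz":2,"wx":0,"wy":0,"wz":0}
    - {"jaw":30,"tx":0,"ty":0,"tz":4,"wx":0,"wy":0,"wz":0}
    - {"jaw":30,"tx":0,"ty":0,"tz":5,"wx":0,"wy":0,"wz":0}
    - {"jaw":30,"tx":0,"ty":0,"tz":5,"wx":0,"wy":0,"wz":0}
  force: 18

```text
t: 13.05
tcp_pos: [626.7, -181.5, 123.4]
eef_rot: [-3.1, -0.505, 0.001]
ft_force: [-1.1, 0.6, -2.4]
grip_width: 32.7
```

carry_out:
  steps:
    - {"jaw":30,"tx":0,"ty":0,"tz":2,"wx":0,"wy":0,"wz":0}
    - {"jaw":30,"tx":0,"ty":0,"tz":4,"wx":0,"wy":0,"wz":0}
    - {"jaw":30,"tx":0,"ty":0,"tz":5,"wx":0,"wy":0,"wz":0}
    - {"jaw":30,"tx":0,"ty":0,"tz":5,"wx":0,"wy":0,"wz":0}
  force: 18

```text
t: 13.38
tcp_pos: [626.7, -181.5, 118.4]
eef_rot: [-3.1, -0.505, 0.001]
ft_force: [0.5, 0.8, -1.7]
grip_width: 32.3
```

carry_out:
  steps:
    - {"jaw":30,"tx":0,"ty":0,"tz":2,"wx":0,"wy":0,"wz":0}
    - {"jaw":30,"tx":0,"ty":0,"tz":4,"wx":0,"wy":0,"wz":0}
    - {"jaw":30,"tx":0,"ty":0,"tz":5,"wx":0,"wy":0,"wz":0}
    - {"jaw":30,"tx":0,"ty":0,"tz":5,"wx":0,"wy":0,"wz":0}
  force: 18

```text
t: 13.72
tcp_pos: [626.7, -181.5, 113.4]
eef_rot: [-3.1, -0.505, 0.001]
ft_force: [0.1, 0.2, -1.8]
grip_width: 32.1
```

carry_out:
  steps:
    - {"jaw":30,"tx":0,"ty":0,"tz":2,"wx":0,"wy":0,"wz":0}
    - {"jaw":30,"tx":0,"ty":0,"tz":4,"wx":0,"wy":0,"wz":0}
    - {"jaw":30,"tx":0,"ty":0,"tz":4,"wx":0,"wy":0,"wz":0}
  force: 18

```text
t: 13.97
tcp_pos: [626.7, -181.5, 109.3]
eef_rot: [-3.1, -0.505, 0.001]
ft_force: [-0.3, -0.5, -3.2]
grip_width: 32.3
```

carry_out:
  steps:
    - {"jaw":30,"tx":0,"ty":0,"tz":2,"wx":0,"wy":0,"wz":0}
    - {"jaw":30,"tx":0,"ty":0,"tz":4,"wx":0,"wy":0,"wz":0}
    - {"jaw":30,"tx":0,"ty":0,"tz":4,"wx":0,"wy":0,"wz":0}
  force: 18

```text
t: 14.22
tcp_pos: [626.7, -181.4, 105.2]
eef_rot: [-3.1, -0.505, 0.001]
ft_force: [-0.3, 0.3, -2.5]
grip_width: 32.3
```

carry_out:
  steps:
    - {"jaw":30,"tx":0,"ty":0,"tz":2,"wx":0,"wy":0,"wz":0}
    - {"jaw":30,"tx":0,"ty":0,"tz":4,"wx":0,"wy":0,"wz":0}
    - {"jaw":30,"tx":0,"ty":0,"tz":4,"wx":0,"wy":0,"wz":0}
  force: 18

```text
t: 14.47
tcp_pos: [626.9, -181.5, 101.6]
eef_rot: [-3.101, -0.505, 0.0]
ft_force: [-0.5, 0.3, -2.3]
grip_width: 32.7
```

carry_out:
  steps:
    - {"jaw":30,"tx":0,"ty":0,"tz":2,"wx":0,"wy":0,"wz":0}
    - {"jaw":30,"tx":0,"ty":0,"tz":3,"wx":0,"wy":0,"wz":0}
    - {"jaw":30,"tx":0,"ty":0,"tz":3,"wx":0,"wy":0,"wz":0}
  force: 18

```text
t: 14.72
tcp_pos: [627.3, -181.6, 99.5]
eef_rot: [3.1, 0.505, 0.001]
ft_force: [-1.1, 0.8, 2.5]
grip_width: 32.9
```

Force rises from −2.3 to +2.5 N at TCP z 99.5, which is the pad's 5 N preload. I'll press on gently.

carry_out:
  steps:
    - {"jaw":30,"tx":0,"ty":0,"tz":1,"wx":0,"wy":0,"wz":0}
    - {"jaw":30,"tx":0,"ty":0,"tz":2,"wx":0,"wy":0,"wz":0}
    - {"jaw":30,"tx":0,"ty":0,"tz":2,"wx":0,"wy":0,"wz":0}
    - {"jaw":30,"tx":0,"ty":0,"tz":2,"wx":0,"wy":0,"wz":0}
  force: 22

```text
t: 15.05
tcp_pos: [627.3, -181.6, 97.2]
eef_rot: [3.1, 0.505, 0.001]
ft_force: [-1.0, -0.3, 4.4]
grip_width: 31.4
```

carry_out:
  steps:
    - {"jaw":30,"tx":0,"ty":0,"tz":1,"wx":0,"wy":0,"wz":0}
    - {"jaw":30,"tx":0,"ty":0,"tz":2,"wx":0,"wy":0,"wz":0}
    - {"jaw":30,"tx":0,"ty":0,"tz":2,"wx":0,"wy":0,"wz":0}
    - {"jaw":30,"tx":0,"ty":0,"tz":2,"wx":0,"wy":0,"wz":0}
  force: 22

```text
t: 15.38
tcp_pos: [627.3, -181.7, 95.5]
eef_rot: [3.1, 0.505, 0.001]
ft_force: [-2.0, 0.9, 7.0]
grip_width: 31.9
```

carry_out:
  steps:
    - {"jaw":30,"tx":0,"ty":0,"tz":1,"wx":0,"wy":0,"wz":0}
    - {"jaw":30,"tx":0,"ty":0,"tz":1,"wx":0,"wy":0,"wz":0}
    - {"jaw":30,"tx":0,"ty":0,"tz":1,"wx":0,"wy":0,"wz":0}
  force: 22

```text
t: 15.63
tcp_pos: [627.4, -181.7, 95.4]
eef_rot: [3.1, 0.505, 0.002]
ft_force: [-4.1, 1.3, 11.2]
grip_width: 32.3
```

carry_out:
  steps:
    - {"jaw":30,"tx":0,"ty":0,"tz":1,"wx":0,"wy":0,"wz":0}
    - {"jaw":30,"tx":0,"ty":0,"tz":1,"wx":0,"wy":0,"wz":0}
    - {"jaw":30,"tx":0,"ty":0,"tz":1,"wx":0,"wy":0,"wz":0}
  force: 22

```text
t: 15.88
tcp_pos: [627.6, -181.7, 95.4]
eef_rot: [3.1, 0.505, 0.002]
ft_force: [-6.1, 2.0, 15.2]
grip_width: 32.1
```

The z stays at 95.4 while the force climbs to 15 N, so the cartridge is on the floor after about 5.5 mm of pad travel (cage floor ≈ 25 mm). I'll take off the slight sideways load and then open slowly while holding down.

carry_out:
  steps:
    - {"jaw":30,"tx":-0.8,"ty":0,"tz":0,"wx":0,"wy":0,"wz":0}
    - {"jaw":30,"tx":-0.8,"ty":0,"tz":0,"wx":0,"wy":0,"wz":0}
    - {"jaw":30,"tx":-0.8,"ty":0,"tz":0,"wx":0,"wy":0,"wz":0}
  force: 22

```text
t: 16.13
tcp_pos: [627.3, -181.8, 95.4]
eef_rot: [3.1, 0.505, 0.004]
ft_force: [-3.1, 3.7, 13.3]
grip_width: 31.9
```

carry_out:
  steps:
    - {"jaw":33,"tx":0,"ty":0,"tz":0,"wx":0,"wy":0,"wz":0}
    - {"jaw":35,"tx":0,"ty":0,"tz":0,"wx":0,"wy":0,"wz":0}
    - {"jaw":37,"tx":0,"ty":0,"tz":0,"wx":0,"wy":0,"wz":0}
    - {"jaw":39,"tx":0,"ty":0,"tz":0,"wx":0,"wy":0,"wz":0}
    - {"jaw":41,"tx":0,"ty":0,"tz":0,"wx":0,"wy":0,"wz":0}
    - {"jaw":43,"tx":0,"ty":0,"tz":0,"wx":0,"wy":0,"wz":0}
    - {"jaw":45,"tx":0,"ty":0,"tz":0,"wx":0,"wy":0,"wz":0}
    - {"jaw":45,"tx":0,"ty":0,"tz":0,"wx":0,"wy":0,"wz":0}
    - {"jaw":45,"tx":0,"ty":0,"tz":0,"wx":0,"wy":0,"wz":0}
  force: 22

```text
t: 16.88
tcp_pos: [627.5, -182.2, 94.4]
eef_rot: [3.099, 0.505, 0.004]
ft_force: [-0.9, 1.0, 7.9]
grip_width: 44.8
```

carry_out:
  steps:
    - {"jaw":47,"tx":0,"ty":0,"tz":0,"wx":0,"wy":0,"wz":0}
    - {"jaw":49,"tx":0,"ty":0,"tz":0,"wx":0,"wy":0,"wz":0}
    - {"jaw":52,"tx":0,"ty":0,"tz":0,"wx":0,"wy":0,"wz":0}
    - {"jaw":56,"tx":0,"ty":0,"tz":0,"wx":0,"wy":0,"wz":0}
    - {"jaw":64,"tx":0,"ty":0,"tz":0,"wx":0,"wy":0,"wz":0}
    - {"jaw":64,"tx":0,"ty":0,"tz":0,"wx":0,"wy":0,"wz":0}
    - {"jaw":64,"tx":0,"ty":0,"tz":0,"wx":0,"wy":0,"wz":0}
    - {"jaw":64,"tx":0,"ty":0,"tz":0,"wx":0,"wy":0,"wz":0}
  force: 22

```text
t: 17.55
tcp_pos: [626.0, -181.8, 92.4]
eef_rot: [-3.1, -0.505, 0.001]
ft_force: [-0.8, 0.6, 0.2]
grip_width: 63.8
```

Released with zero force. I'll go straight up, then back to the earlier viewpoint to check.

carry_out:
  steps:
    - {"jaw":66,"tx":0,"ty":0,"tz":-4,"wx":0,"wy":0,"wz":0}
    - {"jaw":66,"tx":0,"ty":0,"tz":-12,"wx":0,"wy":0,"wz":0}
    - {"jaw":66,"tx":0,"ty":0,"tz":-24,"wx":0,"wy":0,"wz":0}
    - {"jaw":66,"tx":0,"ty":0,"tz":-40,"wx":0,"wy":0,"wz":0}
    - {"jaw":66,"tx":0,"ty":0,"tz":-60,"wx":0,"wy":0,"wz":0}
    - {"jaw":66,"tx":0,"ty":0,"tz":-80,"wx":0,"wy":0,"wz":0}
    - {"jaw":66,"tx":0,"ty":0,"tz":-100,"wx":0,"wy":0,"wz":0}
    - {"jaw":66,"tx":-10,"ty":0,"tz":-118,"wx":0,"wy":0,"wz":0}
    - {"jaw":66,"tx":-30,"ty":0,"tz":-128,"wx":0,"wy":0,"wz":0}
    - {"jaw":66,"tx":-50,"ty":0,"tz":-131,"wx":0,"wy":0,"wz":0}
    - {"jaw":66,"tx":-70,"ty":0,"tz":-131,"wx":0,"wy":0,"wz":0}
    - {"jaw":66,"tx":-80,"ty":0,"tz":-131,"wx":0,"wy":0,"wz":0}
    - {"jaw":66,"tx":-80,"ty":0,"tz":-131,"wx":0,"wy":0,"wz":0}
    - {"jaw":66,"tx":-80,"ty":0,"tz":-131,"wx":0,"wy":0,"wz":0}
    - {"jaw":66,"tx":-80,"ty":0,"tz":-131,"wx":0,"wy":0,"wz":0}
  force: 22

```text
t: 18.8
tcp_pos: [551.1, -207.0, 224.2]
eef_rot: [3.101, 0.505, 0.001]
ft_force: [0.2, 0.3, -0.2]
grip_width: 66.1
```

```bash
python3 - <<'E'
from h import *
import pickle
w=manip.read_camera("wrist"); s=manip.read_camera("scene"); pickle.dump((w,s),open("w4.pkl","wb"))
D=(626.9,-181.5)
f=25
for h,n in((2,"l"),(6,"u")):
  B=[(box(D,18.5,f+h+84,22,5,k*22.5),(0,255,0)) for k in(1,-1)]
  overlay(w,B,250,70,5,140,120,f"pics/w_{n}.png"); overlay(s,B,272,230,5,110,142,f"pics/s_{n}.png")
r=lambda p:cv2.resize(cv2.imread(p),(400,300))
s2=lambda p:cv2.resize(cv2.imread(p)[:,:],(390,504))
a=cv2.imread("pics/w_l.png")[:, :700]; b=cv2.imread("pics/s_l.png")
b=cv2.resize(b,(int(b.shape[1]*.7),int(b.shape[0]*.7))); a=cv2.resize(a,(400,343)); H=max(len(a),len(b))
pad=lambda i:cv2.copyMakeBorder(i,0,H-len(i),0,0,cv2.BORDER_CONSTANT)
cv2.imwrite("pics/fin.png",np.hstack([pad(a),pad(b)])); print(a.shape,b.shape)
st=manip.observe(); print(st["t"],st["ft_force"],st["tcp_pos"])
E
```

```text
(343, 400, 3) (496, 385, 3)
18.9 [0.68990168 0.48336748 0.35445498] [ 551.05697532 -206.81307012  223.72029205]
```

View pics/fin.png

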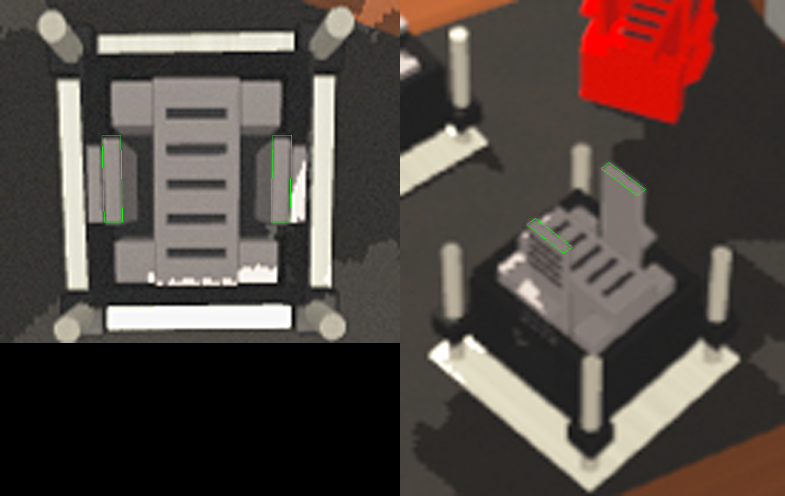

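The tab tops match the model within about 1 mm in both views, sprung out 50 mm apart at latched height. Had a hook been caught on a lip, that tab would be held in by at least 4 mm. The arm is clear, so I'm handing in.

```bash
python3 -c "
from station import manip
s=manip.observe();print(s['t'],s['qd'].round(3),s['ft_force'].round(1));print(manip.close_job())"
```

```text
18.9 [ 0.001  0.003  0.001  0.001 -0.001 -0.001] [0.7 0.5 0.4]
the job is handed in; nothing more can be done
None
```

The cartridge is out of the machine bay and latched in the empty cleaning dock. I released it, and the job was handed in at 18.9 s. I squeezed both tabs to their stops, drew it straight up (wrist force showed only its 2–3 N weight), and lowered it into the dock by feel. The pad was felt at TCP z of about 100 mm and the hard bottom at 95.4 mm, with about 15 N. That puts the cage floor at about 25 mm.

**Last checks:**
- **Latching:** in the wrist and scene pictures both tabs are sprung out 50 mm apart. Their tops are at the latched height (2 mm above the floor) to about 1 mm. The latch was judged from this and was not tested by pulling.
- **Clear of everything:** the wrist force is near zero and the arm stands still, touching nothing.
- **Other things:** the spare cartridge and bystanders were never approached, but I did not measure them again afterwards.

**What disagreed:** the jaws read 30–33 mm on the squeezed tabs instead of the 36 mm given. The tabs leaned in past their stops a little, so I eased the grip from 28 to 18 N for the lift and carry, then used 22 N for the push home. While pushing home there was up to 6 N of sideways force, which I mostly took off before letting go.

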